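# Hook and snap the cover onto the food box

### The arm

A 6-joint arm with a two-finger parallel gripper is mounted at the origin on a cart in front of the work surface, level with it; the furniture and walls round the work are solid. World frame = base frame: x ahead of the robot, y to its left, z up, the work surface at z = 0. Lengths are in m, angles in rad, forces in N, time in s.
With the tool pointing down it reaches from about 0.35 to 0.775 m from the base axis. Payload 7.3 kg.
Tool frame: the origin (TCP) lies on the centre line of the jaws, within the pads' length; the fingertips stand 22 mm ahead of it and the grasp point (between the pads) lies 3 mm ahead of it (manip.tip_reach is the z of the fingertips in the tool frame, in m); z points along the fingers, y is the line along which they close (so a half turn about z gives the same grasp; the last joint's range is limited). The gripper opens to 92 mm and grips with 3 to 60 N. Pads are 19 mm wide; open, the fingers measure 130 mm over their backs; the gripper's body (75 mm by 190 mm) begins 47 mm behind the grasp point.
Start: joints at [-1.332, 0.342, 1.524, -0, 1.275, -0.146], TCP at [0.197, -0.487, 0.249] pointing down, gripper open.
Joint ranges: [-2.53, 2.53], [-0.77, 2.02], [0.04, 2.7], [-1, 4.14], [0.28, 2.66], [-3.11, 3.11]. Speed limits (rad/s): [2.57, 2.57, 3.14, 3.14, 3.14, 3.14].

### API

Orientations are given as a unit quaternion [x, y, z, w].
In Python, from station import manip gives the robot as it stands.
- The arm moves only by the tool drive_tool, never from a script. Its argument "deltas" is a list of rows, each an object of numbers: "tx", "ty", "tz": the shift along the tool's x, y, z in units of 40 cm (1.0 is 40 cm); "yaw": the turn about the tool's z in units of 90 degrees (1.0 is 90 degrees); "jaw": the opening, from 0 (shut) to 1 (fully open). A call has 1 to 20 rows; each row shifts and turns the commanded pose from where the row before left it, along the tool's axes as they then stand; what a row does not reach is not made up. A row lasts 1/8 s, in which the tool goes at most 62.5 mm and 10.7 degrees, less where a joint would pass 70% of its speed; a pose out of reach is approached as far as the arm can. A call with a number of a shift or a turn outside -1 to 1 is refused whole. A call with a gripper value outside its range is refused whole. The fingers move at their own pace and stop on an object; "squeeze" is the grip in N (left out, the last holds). Time passes only in rows, so rows that do not move let the fingers close. It gives the time, the measured TCP pose, the force, the opening and the grip force at its end, in the units of the state.
- manip.get_state(): the state, without advancing time (a new reading comes with each control period).
- manip.snapshot(name): name is "side" or "top"; returns the picture (480x640x3 uint8, red, green, blue); there is no depth.
- manip.camera_model(name): a dict with "K" (3x3 intrinsics, pixels), "camera_from_world" (4x4, takes a point from world to camera coordinates). Camera axes: x right, y down, z forward; pixel columns grow to the right and rows downward; lengths in m; the calibration is good to about 2 mm. A picture is of the moment at which its call begins. camera_model takes no time and is no camera call.
- manip.close_job(): hands the job in; it is judged then, once.
The state is a dict: "time": time; "qpos": joint angles; "dq": joint speeds; "tau": joint torques, N m; "tcp_pos": TCP position; "tool_rot": TCP orientation; "contact_force": force on the tool from outside, world axes, zero at the start; "ft_torque": the same for the moment, N m; "width": finger opening in m; "grasp_force": force on a finger pad.
Only numpy, scipy, OpenCV 4.12 (cv2) and the standard library are available. Lean on these libraries where they do the work, as an engineer would, in place of code of your own. Each camera call takes 0.05 s, during which the arm holds its last target. There are 200 camera calls.

### The job

Close the cream food box with the lime in it. Take the teal cover, hook its front lip into the slot under the hood at the front of the box while the cover's back end is still raised, then swing the back end down until it snaps under the orange catch and the cover lies flat; let go of it. Leave the plain grey cover, which has no lip, where it lies.

Things in the scene. Friction and masses are not known exactly. Their poses are not given: they have to be found in the camera images.
- cover: Loose teal cover, 0.1-0.22 kg, lying flat, left or right of the box. Origin on the underside below the handle; z up, -x to the lip (front). Plate 6 mm thick, x -55 to 70, y -45 to 45 mm; 5 mm thick lip, flush below, goes on to x -79, y -25 to 25. Upright handle bar over the origin: 14 mm thick (x), 44 wide (y), top 55 above the underside; pinch it from above across its 14 mm.
- lip_tip (a point): Middle of the front edge of the teal cover's lip, at its underside: x -79, y 0, z 0 mm in the cover's frame; axes as the cover's.
- box: Fixed cream open box, lime inside below the rim. Origin at the underside, z up, -x to its front (about robotwards). mm: shell x -86 to 78, y -50 to 50; rim z 60. Over the front rim a hood, x -86 to -62, underside z 76, top z 83; slot under it y -37 to 37, open to +x, closed by a stop at x -80. Closed, the cover's frame is at x -1 to 4, y 0, z 60, axes parallel; hooked, it can tilt 30 degrees.
- catch (a joint): Orange spring catch, 36 mm wide, mid-back of the box; 0 (m) = sprung forward, up to 0.020 = pushed back along box +x (0.6 to 2.2 N). Box frame, mm: sloping face from the nose (x 65, z 72, underside z 69) up and back to x 85, z 101; arm x 84 to 92. A back edge pressed down on the slope (about 5 N) pushes it back; it then snaps out over the 6 mm plate by itself. Housing to x 120, z 50.
- plain_cover: Loose grey cover for something else, same handle, no lip: plate 125 x 90 x 6 mm, top of handle 55 mm above the underside, origin on the underside below the handle. Leave it where it lies.

How it is judged:
On the way:
1. the lip is hooked in the slot under the hood, with the cover's back end still raised (tilt over 4 degrees) (x of lip_tip in the frame of box below -0.066 m and y of lip_tip in the frame of box between -0.035 and 0.035 m and z of lip_tip in the frame of box between 0.055 and 0.076 m and angle between cover's own z axis and vertical between 0.07 and 0.7 rad), for 0.1 s.
At the end, for the whole second after the job is handed in: The teal cover lies flat on the box's rim (4 degrees, 5 mm), its lip at least 6 mm under the hood, its origin at x -6 to 10 mm and y within 20 mm of the box's, yaw within 11 degrees; the catch has sprung forward over its back end (below 4 mm); cover released and at rest (x of lip_tip in the frame of box below -0.068 m and z of lip_tip in the frame of box between 0.055 and 0.068 m and x of cover in the frame of box between -0.006 and 0.01 m and y of cover in the frame of box between -0.02 and 0.02 m and z of cover in the frame of box between 0.056 and 0.065 m and angle between the z axis of cover and the z axis of box, either way round below 0.07 rad and angle between the x axis of cover and the x axis of box, either way round below 0.2 rad and linear speed of cover below 0.02 m/s and value of joint catch below 0.004 m); the robot touches nothing.
It fails at once if the plain grey cover is moved more than 30 mm (distance of plain_cover from where it was at the start of the episode above 0.03 m).
It also fails if it takes over 45 s, if anything falls off the work surface, if the arm or the gripper's body presses on something with over 40 N, if the wrist force passes 120 N, or if a joint passes its speed limit or range.

## Working session

There is one attempt and no reset: what is moved stays moved. The work goes in short steps, Python scripts to look and compute and a tool call to move; the robot and the scene stay as the last step left them, time stands still between calls to the robot, and variables do not carry over. Pictures are saved under pics/ and viewed, at most 10 in all, crops included, and the job is handed in when it is done.

Besides the shell and the picture viewer there is one more tool, called after ">>>" by a JSON object that holds its "method" and its "body", one argument or row to a line. drive_tool: Moves the arm, as the interface text tells. Shifts and turns lie within -1 to 1; 1 stands for 40 cm of shift or 90 degrees of turn. Its arguments: {"type":"object","properties":{"deltas":{"type":"array"},"squeeze":{"type":"number"}},"required":["deltas"]}

```bash
mkdir -p pics; python3 - <<'E'
from station import manip
import cv2,numpy as np
for n in("top","side"):
    im=manip.snapshot(n); cv2.imwrite(f"pics/{n}0.png",im[:,:,::-1])
    c=manip.camera_model(n); print(n,np.round(c["K"],1).tolist(),np.round(c["camera_from_world"],3).tolist())
s=manip.get_state(); print(s)
E
```

```text
top [[437.8, 0.0, 322.7], [0.0, 437.8, 243.6], [0.0, 0.0, 1.0]] [[-0.055, -0.998, 0.001, 0.142], [-0.975, 0.053, -0.217, 0.533], [0.216, -0.013, -0.976, 0.756], [0.0, 0.0, 0.0, 1.0]]
side [[617.9, 0.0, 314.9], [0.0, 617.9, 241.6], [0.0, 0.0, 1.0]] [[-0.879, -0.476, 0.022, 0.511], [-0.217, 0.36, -0.907, 0.103], [0.424, -0.803, -0.42, 1.129], [0.0, 0.0, 0.0, 1.0]]
{'time': 0.1, 'qpos': array([-1.33201035e+00,  3.42684267e-01,  1.52494578e+00, -1.86221973e-06,
        1.27539974e+00, -1.46023673e-01]), 'dq': array([ 0.00053712, -0.00121687, -0.00089228,  0.00070246,  0.00165067,
        0.00079661]), 'tau': array([ 1.89518978e-03, -4.32002091e+01, -2.44695479e+01,  7.18635530e-02,
        5.25755086e-02, -4.40555232e-05]), 'tcp_pos': array([ 0.19700243, -0.48626592,  0.24808976]), 'tool_rot': array([ 9.81546918e-01,  1.91220112e-01, -3.42056500e-05, -7.17753068e-04]), 'contact_force': array([ 0.07668091,  0.46700057, -0.52841623]), 'ft_torque': array([-0.0433628 , -0.0283179 ,  0.06174545]), 'grasp_force': 0.0, 'width': 0.09209337219494942}
```

View pics/top0.png

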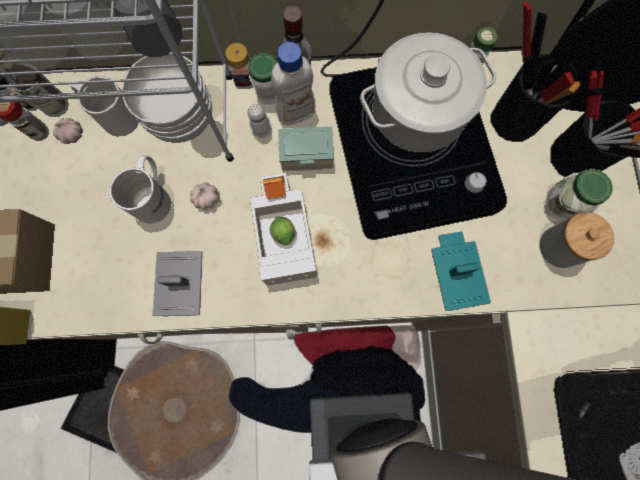

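View pics/side0.png

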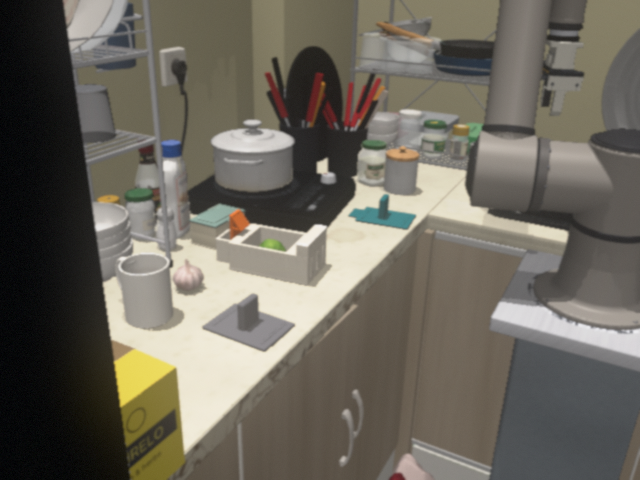

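The top view shows the teal cover at about (461,272) with its lip pointing away from the robot, near (452,240). The box is at about (283,238), with its hood towards the robot at (287,270) and the catch at (274,187). The grey cover is at (178,284). The cover therefore needs a half turn.

```bash
cat > h.py <<'E'
from station import manip
import numpy as np,cv2
def ray(n,px,z):
    c=manip.camera_model(n);T=np.array(c["camera_from_world"]);K=np.array(c["K"]);R=T[:3,:3]
    o=-R.T@T[:3,3];px=np.atleast_2d(px).astype(float)
    d=(R.T@np.linalg.inv(K)@np.c_[px,np.ones(len(px))].T).T
    return o+d*((z-o[2])/d[:,2])[:,None]
def proj(n,P):
    c=manip.camera_model(n);T=np.array(c["camera_from_world"]);K=np.array(c["K"])
    q=K@(T[:3,:3]@np.atleast_2d(P).T+T[:3,3:]);return (q[:2]/q[2]).T
def teal(im,roi):
    h=cv2.cvtColor(im,cv2.COLOR_RGB2HSV);m=cv2.inRange(h,(82,110,40),(100,255,255))
    k=np.zeros_like(m);x0,y0,x1,y1=roi;k[y0:y1,x0:x1]=m[y0:y1,x0:x1]
    cs=cv2.findContours(k,cv2.RETR_EXTERNAL,cv2.CHAIN_APPROX_NONE)[0]
    return max(cs,key=cv2.contourArea)[:,0]
E
python3 - <<'E'
from h import *
im=cv2.imread("pics/top0.png")[:,:,::-1].copy()
c=teal(im,(400,210,520,330)); P=ray("top",c,.006)[:,:2]
r=cv2.minAreaRect((P*1000).astype(np.float32)); print(r, cv2.boxPoints(r).tolist())
a=cv2.resize(im[160:300,235:335],None,fx=5.5,fy=4.2,interpolation=cv2.INTER_CUBIC) if 0 else cv2.resize(im[165:290,230:350],None,fx=4,fy=4,interpolation=cv2.INTER_CUBIC)
b=cv2.resize(im[220:320,420:500],None,fx=4,fy=4,interpolation=cv2.INTER_CUBIC)
b=cv2.copyMakeBorder(b,0,a.shape[0]-b.shape[0],0,0,cv2.BORDER_CONSTANT)
cv2.imwrite("pics/crop.png",np.hstack([a,b])[:,:,::-1])
E
```

```text
((484.9319763183594, -151.75186157226562), (145.62535095214844, 86.93905639648438), 6.619091510772705) [[407.593994140625, -116.9650650024414], [417.61529541015625, -203.32461547851562], [562.2699584960938, -186.53866577148438], [552.2486572265625, -100.17910766601562]]
```

View pics/crop.png

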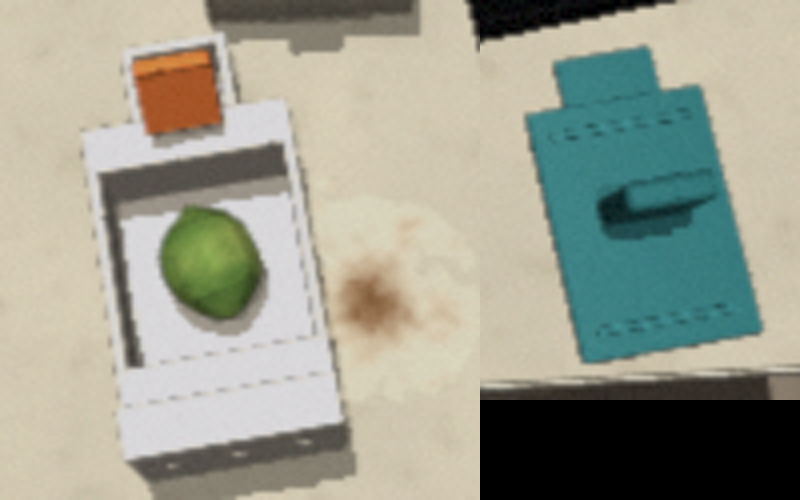

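The crop shows the box's back rim corners at crop (83,130) and (287,100), and the hood's front top edge from (126,460) to (347,422). The catch nose edge is at (148–222,130). The teal handle's top centre is at about (672,190).

```bash
python3 - <<'E'
from h import *
f=lambda *p:np.array(p)/4+np.array([230,165])-.4
np.set_printoptions(precision=4,suppress=True)
B=ray("top",f((83,130),(287,100)),.06)[:,:2]; F=ray("top",f((126,460),(347,422)),.083)[:,:2]
print(B,F,np.linalg.norm(B[1]-B[0]),np.linalg.norm(F[1]-F[0]))
ax=B.mean(0)-F.mean(0);L=np.linalg.norm(ax);print("L",L,np.degrees(np.arctan2(ax[1],ax[0])))
for q in(B,F):
    d=q[0]-q[1];print("yaw",np.degrees(np.arctan2(-d[0],d[1])))
u=ax/L;print("origin",F.mean(0)+u*.086,B.mean(0)-u*.078)
print("handle",ray("top",(672-480)/4+420-.4 and [[468-.4,267.5-.4]],.055))
print("nose",ray("top",f((185,131)),.072))
E
```

```text
[[0.6371 0.2447]
 [0.6468 0.1472]] [[0.4748 0.2251]
 [0.4864 0.1266]] 0.09797910920388013 0.09924259789269539
L 0.16258497726405732 7.119617939026951
yaw 5.696188396597643
yaw 6.731558854922103
origin [0.566  0.1865] [0.5646 0.1863]
handle [[ 0.4812 -0.1526  0.055 ]]
nose [[0.6299 0.1952 0.072 ]]
```

>>> {"method": "drive_tool", "body": {
  "deltas": [
    {"yaw":0.086,"jaw":1},
    {"yaw":0.086},
    {"tx":0.089,"ty":-0.083},
    {"tx":0.089,"ty":-0.083},
    {"tx":0.089,"ty":-0.083},
    {"tx":0.089,"ty":-0.083},
    {"tx":0.089,"ty":-0.083},
    {"tx":0.089,"ty":-0.083},
    {"tx":0.089,"ty":-0.083},
    {"tx":0.089,"ty":-0.083},
    {"tx":0.089,"ty":-0.083},
    {"tz":0.1},
    {"tz":0.1},
    {}
  ]
}}

```text
invalid input at $.deltas[0]: expected keys tx, ty, tz, yaw, jaw
```

>>> {"method": "drive_tool", "body": {
  "deltas": [
    {"tx":0,"ty":0,"tz":0,"yaw":0.086,"jaw":1},
    {"tx":0,"ty":0,"tz":0,"yaw":0.086,"jaw":1},
    {"tx":0.089,"ty":-0.083,"tz":0,"yaw":0,"jaw":1},
    {"tx":0.089,"ty":-0.083,"tz":0,"yaw":0,"jaw":1},
    {"tx":0.089,"ty":-0.083,"tz":0,"yaw":0,"jaw":1},
    {"tx":0.089,"ty":-0.083,"tz":0,"yaw":0,"jaw":1},
    {"tx":0.089,"ty":-0.083,"tz":0,"yaw":0,"jaw":1},
    {"tx":0.089,"ty":-0.083,"tz":0,"yaw":0,"jaw":1},
    {"tx":0.089,"ty":-0.083,"tz":0,"yaw":0,"jaw":1},
    {"tx":0.089,"ty":-0.083,"tz":0,"yaw":0,"jaw":1},
    {"tx":0.089,"ty":-0.083,"tz":0,"yaw":0,"jaw":1},
    {"tx":0,"ty":0,"tz":0.1,"yaw":0,"jaw":1},
    {"tx":0,"ty":0,"tz":0.1,"yaw":0,"jaw":1},
    {"tx":0,"ty":0,"tz":0,"yaw":0,"jaw":1}
  ]
}}

```text
time: 1.85
tcp_pos: [0.4795, -0.1521, 0.1662]
tool_rot: [0.998, 0.057, -0.003, -0.002]
contact_force: [0.3, 0.8, 0.5]
width: 0.0916
grasp_force: 0.0
```

>>> {"method": "drive_tool", "body": {
  "deltas": [
    {"tx":0.003,"ty":0,"tz":0.077,"yaw":0,"jaw":1},
    {"tx":0,"ty":0,"tz":0.077,"yaw":0,"jaw":1},
    {"tx":0,"ty":0,"tz":0.077,"yaw":0,"jaw":1},
    {"tx":0,"ty":0,"tz":0.077,"yaw":0,"jaw":1},
    {"tx":0,"ty":0,"tz":0,"yaw":0,"jaw":1},
    {"tx":0,"ty":0,"tz":0,"yaw":0,"jaw":0.3},
    {"tx":0,"ty":0,"tz":0,"yaw":0,"jaw":0.3},
    {"tx":0,"ty":0,"tz":0,"yaw":0,"jaw":0.3},
    {"tx":0,"ty":0,"tz":0,"yaw":0,"jaw":0.3},
    {"tx":0,"ty":0,"tz":0,"yaw":0,"jaw":0.3},
    {"tx":0,"ty":0,"tz":0,"yaw":0,"jaw":0.3}
  ],
  "squeeze": 12
}}

```text
time: 3.22
tcp_pos: [0.4824, -0.153, 0.0456]
tool_rot: [0.998, 0.057, 0.0, 0.0]
contact_force: [0.2, -0.3, 0.7]
width: 0.0438
grasp_force: 12.0
```

>>> {"method": "drive_tool", "body": {
  "deltas": [
    {"tx":0,"ty":0,"tz":-0.1,"yaw":0,"jaw":0.3},
    {"tx":0,"ty":0,"tz":-0.1,"yaw":0,"jaw":0.3},
    {"tx":0,"ty":0,"tz":-0.1,"yaw":0,"jaw":0.3},
    {"tx":0,"ty":0,"tz":-0.1,"yaw":0,"jaw":0.3},
    {"tx":0,"ty":0,"tz":0,"yaw":-0.1,"jaw":0.3},
    {"tx":0,"ty":0,"tz":0,"yaw":-0.1,"jaw":0.3},
    {"tx":0,"ty":0,"tz":0,"yaw":-0.1,"jaw":0.3},
    {"tx":0,"ty":0,"tz":0,"yaw":-0.1,"jaw":0.3},
    {"tx":0,"ty":0,"tz":0,"yaw":-0.1,"jaw":0.3},
    {"tx":0,"ty":0,"tz":0,"yaw":-0.1,"jaw":0.3},
    {"tx":0,"ty":0,"tz":0,"yaw":-0.1,"jaw":0.3},
    {"tx":0,"ty":0,"tz":0,"yaw":-0.1,"jaw":0.3},
    {"tx":0,"ty":0,"tz":0,"yaw":-0.1,"jaw":0.3},
    {"tx":0,"ty":0,"tz":0,"yaw":-0.1,"jaw":0.3},
    {"tx":0,"ty":0,"tz":0,"yaw":-0.1,"jaw":0.3},
    {"tx":0,"ty":0,"tz":0,"yaw":-0.1,"jaw":0.3},
    {"tx":0,"ty":0,"tz":0,"yaw":-0.1,"jaw":0.3},
    {"tx":0,"ty":0,"tz":0,"yaw":-0.1,"jaw":0.3},
    {"tx":0,"ty":0,"tz":0,"yaw":-0.1,"jaw":0.3},
    {"tx":0,"ty":0,"tz":0,"yaw":-0.1,"jaw":0.3}
  ]
}}

```text
time: 5.72
tcp_pos: [0.4821, -0.1529, 0.2051]
tool_rot: [0.252, 0.968, 0.0, -0.001]
contact_force: [-0.3, 0.4, -1.0]
width: 0.0441
grasp_force: 12.0
```

>>> {"method": "drive_tool", "body": {
  "deltas": [
    {"tx":0,"ty":0,"tz":0,"yaw":-0.1,"jaw":0.3},
    {"tx":0,"ty":0,"tz":0,"yaw":-0.1,"jaw":0.3},
    {"tx":0,"ty":0,"tz":0,"yaw":-0.1,"jaw":0.3},
    {"tx":0,"ty":0,"tz":0,"yaw":-0.1,"jaw":0.3},
    {"tx":0,"ty":0,"tz":0,"yaw":0,"jaw":0.3}
  ]
}}

```text
time: 6.35
tcp_pos: [0.4822, -0.1529, 0.2052]
tool_rot: [-0.057, 0.998, 0.0, -0.0]
contact_force: [-0.2, -0.3, -1.0]
width: 0.0437
grasp_force: 12.0
```

>>> {"method": "drive_tool", "body": {
  "deltas": [
    {"tx":-0.045,"ty":0.1025,"tz":0,"yaw":0,"jaw":0.3},
    {"tx":-0.045,"ty":0.1025,"tz":0,"yaw":0,"jaw":0.3},
    {"tx":-0.045,"ty":0.1025,"tz":0,"yaw":0,"jaw":0.3},
    {"tx":-0.045,"ty":0.1025,"tz":0,"yaw":0,"jaw":0.3},
    {"tx":-0.045,"ty":0.1025,"tz":0,"yaw":0,"jaw":0.3},
    {"tx":-0.045,"ty":0.1025,"tz":0,"yaw":0,"jaw":0.3},
    {"tx":-0.045,"ty":0.1025,"tz":0,"yaw":0,"jaw":0.3},
    {"tx":-0.045,"ty":0.1025,"tz":0,"yaw":0,"jaw":0.3},
    {"tx":0,"ty":0,"tz":0.08,"yaw":0,"jaw":0.3},
    {"tx":0,"ty":0,"tz":0,"yaw":0,"jaw":0.3}
  ]
}}

```text
time: 7.6
tcp_pos: [0.5861, 0.1894, 0.1706]
tool_rot: [-0.056, 0.998, -0.001, -0.003]
contact_force: [-0.5, 0.1, -0.8]
width: 0.0439
grasp_force: 12.0
```

```bash
cat > look.py <<'E'
from h import *
import sys
k=sys.argv[1]
s=manip.snapshot("side");t=manip.snapshot("top")
a=cv2.resize(s[150:310,190:350],None,fx=2.5,fy=2.5,interpolation=cv2.INTER_CUBIC)
b=cv2.resize(t[150:310,210:370],None,fx=2.5,fy=2.5,interpolation=cv2.INTER_CUBIC)
cv2.imwrite(f"pics/{k}.png",np.hstack([a,b])[:,:,::-1])
np.set_printoptions(precision=4,suppress=True)
g=manip.get_state();print(g["tcp_pos"],g["contact_force"],g["ft_torque"],g["width"],g["time"])
E
python3 look.py a1
```

```text
[0.5879 0.189  0.1738] [ 0.3912 -0.377  -0.647 ] [ 0.0832 -0.1458  0.0427] 0.043680511655412216 7.7
```

View pics/a1.png

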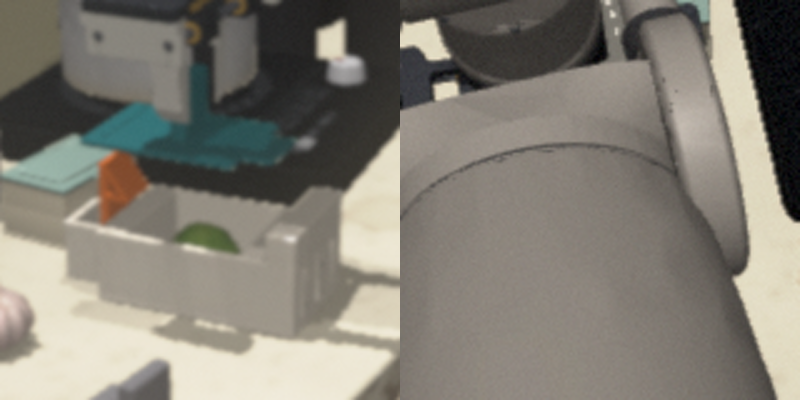

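The side view shows the cover held flat above the box, with its lip towards the hood. The back edge is over the orange catch, at about (120,165). Lowering it will let the catch tilt the cover in the light pinch.

>>> {"method": "drive_tool", "body": {
  "deltas": [
    {"tx":0.015,"ty":0,"tz":0.02,"yaw":0,"jaw":0.3},
    {"tx":0,"ty":0,"tz":0.02,"yaw":0,"jaw":0.3},
    {"tx":0,"ty":0,"tz":0.02,"yaw":0,"jaw":0.3},
    {"tx":0,"ty":0,"tz":0.015,"yaw":0,"jaw":0.3},
    {"tx":0,"ty":0,"tz":0,"yaw":0,"jaw":0.3}
  ],
  "squeeze": 7
}}

```text
time: 8.32
tcp_pos: [0.5818, 0.1885, 0.1429]
tool_rot: [-0.057, 0.998, -0.0, -0.0]
contact_force: [0.8, 0.4, -1.5]
width: 0.0441
grasp_force: 7.0
```

>>> {"method": "drive_tool", "body": {
  "deltas": [
    {"tx":0,"ty":0,"tz":0.015,"yaw":0,"jaw":0.3},
    {"tx":0,"ty":0,"tz":0.01,"yaw":0,"jaw":0.3},
    {"tx":0,"ty":0,"tz":0,"yaw":0,"jaw":0.3}
  ]
}}

```text
time: 8.7
tcp_pos: [0.5817, 0.1886, 0.133]
tool_rot: [-0.057, 0.998, -0.0, -0.0]
contact_force: [-0.8, 0.2, -0.9]
width: 0.0437
grasp_force: 7.0
```

```bash
python3 look.py a2
```

```text
[0.5819 0.1886 0.1334] [-0.4591 -0.0108  0.6075] [ 0.0581 -0.0094  0.0804] 0.043994660693885815 8.8
```

View pics/a2.png

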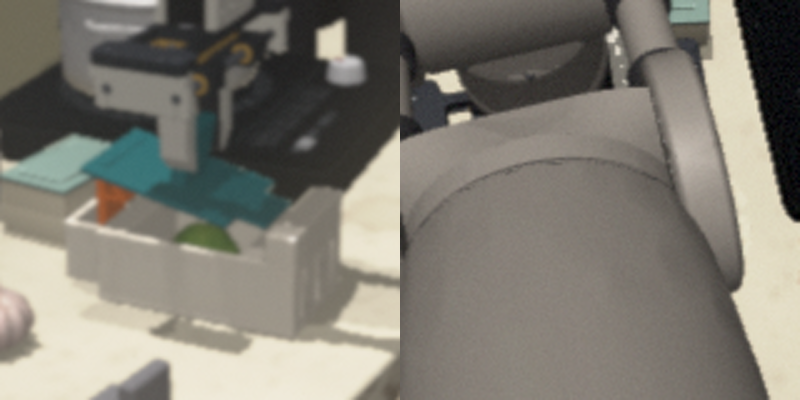

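The cover is now tilted. Its back edge rests on the catch at crop (85–137, 172–130), and the lip at about (280,215) is just behind the hood and near slot height. I'll work out the tilt from these points.

```bash
python3 - <<'E'
from h import *
yaw=np.radians(6.6);R2=np.array([[np.cos(yaw),-np.sin(yaw)],[np.sin(yaw),np.cos(yaw)]]);o=np.array([.5655,.1864])
tcp=np.array([.5819,.1886,.1334]);g=R2.T@(tcp[:2]-o)*1000+[1.4,0];print("g",g)
h=45.6
for phi in(8,11,14,17):
    c,s=np.cos(np.radians(phi)),np.sin(np.radians(phi))
    out=[]
    for x,y,z in((-79,25,0),(-79,-25,5),(-79,25,5),(70,45,6),(70,-45,6)):
        bx=g[0]+x*c-(z-h)*s; bz=tcp[2]*1000+x*s+(z-h)*c
        w=np.r_[R2@[bx,g[1]+y]/1000+o,bz/1000]
        out.append(((proj("side",w)[0]-[190,150])*2.5).round().tolist())
        if z==0: print(phi,"tip x,z",round(bx),round(bz))
    print(out)
E
```

```text
g [17.94417509  0.30045082]
8 tip x,z -54 77
[[269.0, 223.0], [295.0, 193.0], [269.0, 217.0], [80.0, 167.0], [136.0, 128.0]]
11 tip x,z -51 74
[[265.0, 227.0], [292.0, 197.0], [266.0, 221.0], [78.0, 162.0], [134.0, 124.0]]
14 tip x,z -48 70
[[261.0, 230.0], [288.0, 200.0], [262.0, 225.0], [77.0, 157.0], [133.0, 119.0]]
17 tip x,z -44 67
[[257.0, 234.0], [284.0, 204.0], [258.0, 228.0], [75.0, 152.0], [131.0, 114.0]]
```

>>> {"method": "drive_tool", "body": {
  "deltas": [
    {"tx":0,"ty":0,"tz":0.006,"yaw":0,"jaw":0.3},
    {"tx":0,"ty":0,"tz":0.005,"yaw":0,"jaw":0.3},
    {"tx":0,"ty":0,"tz":0,"yaw":0,"jaw":0.3},
    {"tx":0.015,"ty":0,"tz":0,"yaw":0,"jaw":0.3},
    {"tx":0.01,"ty":0,"tz":0,"yaw":0,"jaw":0.3},
    {"tx":0,"ty":0,"tz":0,"yaw":0,"jaw":0.3}
  ]
}}

```text
time: 9.55
tcp_pos: [0.5717, 0.1875, 0.1291]
tool_rot: [-0.057, 0.998, -0.0, -0.0]
contact_force: [-0.2, -0.9, -1.6]
width: 0.0438
grasp_force: 7.0
```

```bash
python3 look.py a3
```

```text
[0.5721 0.1875 0.1292] [-0.2334 -0.6703 -1.2653] [ 0.1189 -0.1523 -0.0131] 0.044131038080224276 9.65
```

View pics/a3.png

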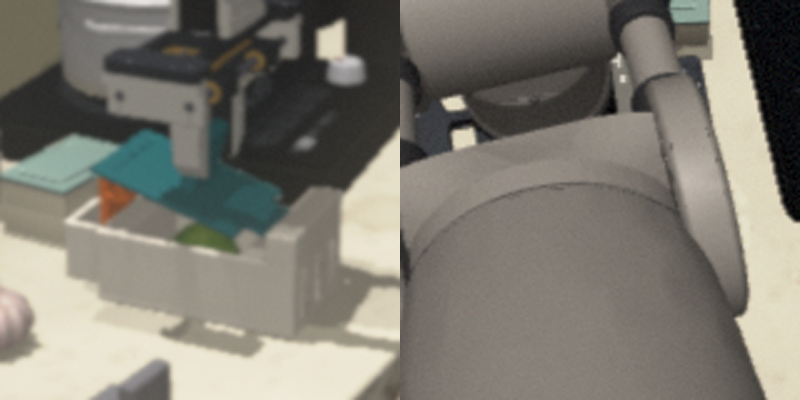

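The plate's front corner is now at crop (272,235), with the lip going in under the hood. Contact force is low, so I'll continue inward.

>>> {"method": "drive_tool", "body": {
  "deltas": [
    {"tx":0.012,"ty":0,"tz":0,"yaw":0,"jaw":0.3},
    {"tx":0.012,"ty":0,"tz":0,"yaw":0,"jaw":0.3},
    {"tx":0,"ty":0,"tz":0,"yaw":0,"jaw":0.3}
  ]
}}

```text
time: 10.02
tcp_pos: [0.5621, 0.1864, 0.1291]
tool_rot: [-0.057, 0.998, -0.0, -0.0]
contact_force: [-0.7, 0.3, -2.1]
width: 0.044
grasp_force: 7.0
```

>>> {"method": "drive_tool", "body": {
  "deltas": [
    {"tx":0.012,"ty":0,"tz":0,"yaw":0,"jaw":0.3},
    {"tx":0,"ty":0,"tz":0,"yaw":0,"jaw":0.3}
  ]
}}

```text
time: 10.28
tcp_pos: [0.5574, 0.1858, 0.1291]
tool_rot: [-0.057, 0.998, -0.0, -0.0]
contact_force: [0.0, 0.2, -1.1]
width: 0.0438
grasp_force: 7.0
```

```bash
python3 look.py a4
```

```text
[0.5578 0.1858 0.1292] [-0.4123 -0.2257 -1.2072] [ 0.1026 -0.1445  0.0243] 0.043940529493940374 10.375
```

View pics/a4.png

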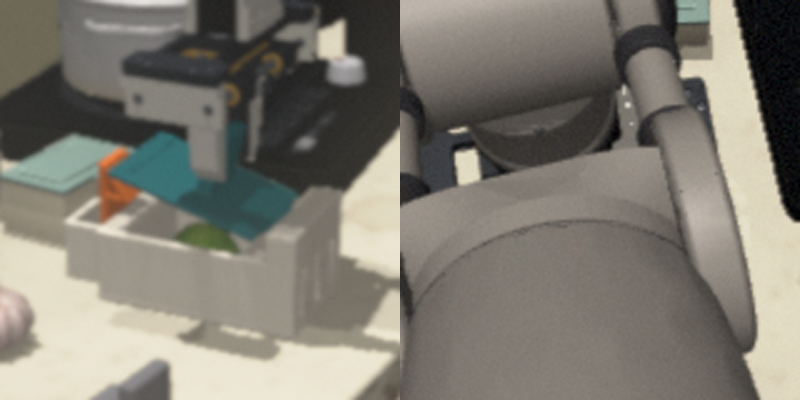

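The lip is in the slot under the hood with the back still raised about 12°. The catch stands free at (115,185). Next I'll lower a little, then let go so the back rests on the catch slope.

>>> {"method": "drive_tool", "body": {
  "deltas": [
    {"tx":0,"ty":0,"tz":0.008,"yaw":0,"jaw":0.3},
    {"tx":-0.003,"ty":0,"tz":0.008,"yaw":0,"jaw":0.3},
    {"tx":0,"ty":0,"tz":0,"yaw":0,"jaw":0.3}
  ],
  "squeeze": 4
}}

```text
time: 10.75
tcp_pos: [0.559, 0.1859, 0.1223]
tool_rot: [-0.057, 0.998, -0.0, -0.0]
contact_force: [-0.7, -0.1, -1.1]
width: 0.0438
grasp_force: 4.0
```

>>> {"method": "drive_tool", "body": {
  "deltas": [
    {"tx":-0.006,"ty":0,"tz":0.006,"yaw":0,"jaw":0.3},
    {"tx":0,"ty":0,"tz":0,"yaw":0,"jaw":0.3},
    {"tx":0,"ty":0,"tz":0,"yaw":0,"jaw":0.55},
    {"tx":0,"ty":0,"tz":0,"yaw":0,"jaw":0.7},
    {"tx":0,"ty":0,"tz":0,"yaw":0,"jaw":0.8},
    {"tx":0,"ty":0,"tz":0,"yaw":0,"jaw":0.8}
  ]
}}

```text
time: 11.5
tcp_pos: [0.5614, 0.1862, 0.1204]
tool_rot: [-0.057, 0.998, -0.0, 0.0]
contact_force: [0.5, 0.3, -0.1]
width: 0.0723
grasp_force: 0.0
```

```bash
python3 look.py a5
```

```text
[0.5613 0.1862 0.1203] [ 0.9581  0.0004 -0.3364] [ 0.1023 -0.1152 -0.0386] 0.07305963845769177 11.6
```

View pics/a5.png

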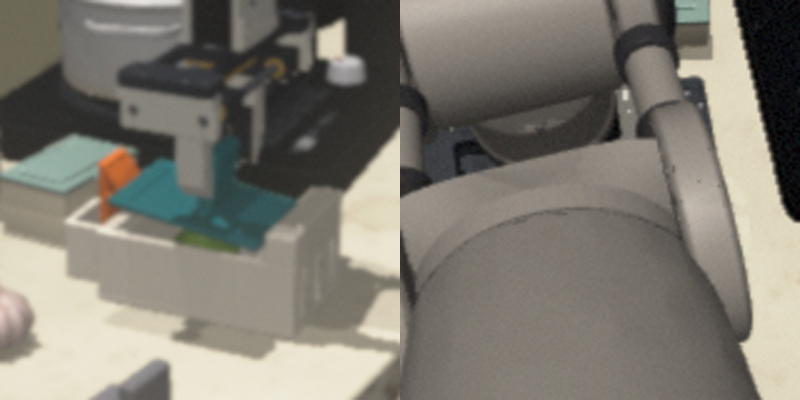

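The cover is hooked and released, with its back edge resting on the catch slope at crop (110–160, 205–160). Now I'll close the fingers and press down on the plate near the back.

>>> {"method": "drive_tool", "body": {
  "deltas": [
    {"tx":0,"ty":0,"tz":-0.06,"yaw":0,"jaw":0.8},
    {"tx":0,"ty":0,"tz":-0.06,"yaw":0,"jaw":0.8},
    {"tx":0,"ty":0,"tz":0,"yaw":0,"jaw":0.0},
    {"tx":-0.065,"ty":0,"tz":0,"yaw":0,"jaw":0.0},
    {"tx":-0.065,"ty":0,"tz":0,"yaw":0,"jaw":0.0},
    {"tx":0,"ty":0,"tz":0,"yaw":0,"jaw":0.0},
    {"tx":0,"ty":0,"tz":0,"yaw":0,"jaw":0.0},
    {"tx":0,"ty":0,"tz":0.05,"yaw":0,"jaw":0.0},
    {"tx":0,"ty":0,"tz":0.05,"yaw":0,"jaw":0.0},
    {"tx":0,"ty":0,"tz":0.03,"yaw":0,"jaw":0.0},
    {"tx":0,"ty":0,"tz":0,"yaw":0,"jaw":0.0}
  ]
}}

```text
time: 12.98
tcp_pos: [0.6121, 0.1921, 0.1155]
tool_rot: [-0.057, 0.998, -0.0, -0.001]
contact_force: [-0.4, 0.0, -0.1]
width: 0.0005
grasp_force: 0.0
```

Tips are at z 0.0935; the plate's at about 0.081.

>>> {"method": "drive_tool", "body": {
  "deltas": [
    {"tx":0,"ty":0,"tz":0.02,"yaw":0,"jaw":0.0},
    {"tx":0,"ty":0,"tz":0.02,"yaw":0,"jaw":0.0},
    {"tx":0,"ty":0,"tz":0.01,"yaw":0,"jaw":0.0},
    {"tx":0,"ty":0,"tz":0,"yaw":0,"jaw":0.0}
  ]
}}

```text
time: 13.48
tcp_pos: [0.6128, 0.1921, 0.0958]
tool_rot: [-0.057, 0.998, -0.0, -0.0]
contact_force: [0.4, -0.6, -0.6]
width: 0.0005
grasp_force: 0.0
```

>>> {"method": "drive_tool", "body": {
  "deltas": [
    {"tx":0,"ty":0,"tz":0.01,"yaw":0,"jaw":0.0},
    {"tx":0,"ty":0,"tz":0.008,"yaw":0,"jaw":0.0},
    {"tx":0,"ty":0,"tz":0,"yaw":0,"jaw":0.0}
  ]
}}

```text
time: 13.85
tcp_pos: [0.6128, 0.1922, 0.0887]
tool_rot: [-0.057, 0.998, -0.0, -0.0]
contact_force: [0.5, 0.2, 0.1]
width: 0.0008
grasp_force: 0.0
```

>>> {"method": "drive_tool", "body": {
  "deltas": [
    {"tx":0,"ty":0,"tz":0.005,"yaw":0,"jaw":0.0},
    {"tx":0,"ty":0,"tz":0.003,"yaw":0,"jaw":0.0},
    {"tx":0,"ty":0,"tz":0,"yaw":0,"jaw":0.0}
  ]
}}

```text
time: 14.22
tcp_pos: [0.6131, 0.1922, 0.0882]
tool_rot: [-0.057, 0.998, -0.0, 0.001]
contact_force: [-5.0, -0.4, 13.3]
width: 0.0005
grasp_force: 6.6
```

```bash
python3 look.py a6
```

```text
[0.6132 0.1922 0.0882] [-6.2044 -1.8596 12.9581] [-0.148   0.7775 -0.0257] 0.0003759974125972308 14.325
```

View pics/a6.png

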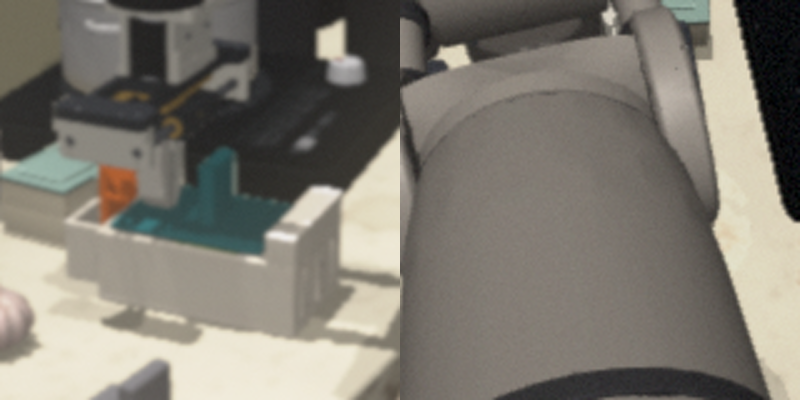

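The cover looks flat on the rim, with the fingertips at plate-top height (66 mm). Next I'll back away and check from the top.

>>> {"method": "drive_tool", "body": {
  "deltas": [
    {"tx":0,"ty":0,"tz":0.004,"yaw":0,"jaw":0.0},
    {"tx":0,"ty":0,"tz":0,"yaw":0,"jaw":0.0},
    {"tx":0,"ty":0,"tz":-0.05,"yaw":0,"jaw":0.0},
    {"tx":0,"ty":0,"tz":-0.1,"yaw":0,"jaw":0.0},
    {"tx":0,"ty":0,"tz":-0.1,"yaw":0,"jaw":0.0},
    {"tx":0,"ty":0,"tz":-0.1,"yaw":0,"jaw":0.0},
    {"tx":0,"ty":-0.12,"tz":0,"yaw":0,"jaw":0.0},
    {"tx":0,"ty":-0.12,"tz":0,"yaw":0,"jaw":0.0},
    {"tx":0,"ty":-0.12,"tz":0,"yaw":0,"jaw":0.0},
    {"tx":0,"ty":-0.12,"tz":0,"yaw":0,"jaw":0.0},
    {"tx":0,"ty":-0.12,"tz":0,"yaw":0,"jaw":0.0},
    {"tx":0,"ty":-0.12,"tz":0,"yaw":0,"jaw":0.0},
    {"tx":0,"ty":0,"tz":0,"yaw":0,"jaw":0.0}
  ]
}}

```text
time: 15.95
tcp_pos: [0.6459, -0.0977, 0.224]
tool_rot: [-0.055, 0.998, -0.0, 0.0]
contact_force: [0.5, 1.1, -0.4]
width: 0.0005
grasp_force: 0.0
```

```bash
python3 look.py a7
```

```text
[ 0.6458 -0.094   0.2242] [-0.1123  0.323   0.0213] [ 0.0806 -0.1638  0.029 ] 0.0005257938692784402 16.05
```

View pics/a7.png

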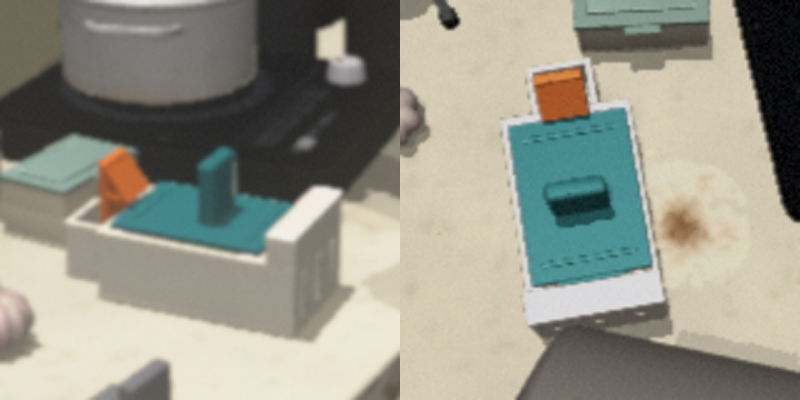

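The top view shows the cover flat. The catch nose at crop (563,120) is back at its sprung position and over the plate's back edge. The handle top is at about (579,185).

```bash
python3 - <<'E'
from h import *
im=manip.snapshot("top")
y=np.radians(6.6);R=np.array([[np.cos(y),-np.sin(y)],[np.sin(y),np.cos(y)]]);o=np.array([.5655,.1864])
f=lambda p,z:((ray("top",p,z)[:,:2]-o)@R*1000).round(1)
print("handle",f([[210+177/2.5-.4,150+184/2.5-.4]],.115))
c=teal(im,(235,180,330,290));P=f(c,.066);r=cv2.minAreaRect(P.astype(np.float32));print(r)
print("nose",f([[210+163/2.5,150+121/2.5]],.072))
x,v=f(c,.066).min(0),f(c,.066).max(0);print(x,v)
ok=abs(f([[210+177/2.5-.4,150+184/2.5-.4]],.115)[0,0]-2)<7
E
```

```text
handle [[ 1.7 -1.8]]
((5.2417449951171875, 0.3669891357421875), (124.2103271484375, 86.15512084960938), 0.36447206139564514)
nose [[63.1  2.9]]
[-56.8 -42.9] [67.5 43.6]
```

```bash
python3 -c "
from station import manip
print(manip.close_job())"
```

```text
the job is handed in; nothing more can be done
None
```

The teal cover is hooked under the hood and lies flat on the box, with the catch sprung over its back end and the cover released. The grey cover was left untouched, and the job was handed in at about 16 s; no verdict came back.

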